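# Reset the half-shut rings of the pink delivery-slip file

## Robot

A 6-joint arm with a two-finger parallel gripper is mounted at the origin on the work surface. World frame = base frame: x ahead of the robot, y to its left, z up, the work surface at z = 0. Lengths are in mm, angles in rad, forces in N, time in s.
With the tool pointing down it reaches from about 400 to 925 mm from the base axis. Payload 12.5 kg.
Tool frame: the origin (TCP) lies on the centre line of the jaws, within the pads' length; the fingertips stand 14 mm ahead of it and the grasp point (between the pads) lies 5 mm behind it; z points along the fingers, y is the direction in which the jaws open and shut (so a half turn about z gives the same grasp; the last joint's range is limited). The gripper opens to 95 mm and grips with 3 to 60 N. Pads are 20 mm wide; open, the fingers measure 119 mm over their backs; the gripper's body (75 mm by 180 mm) begins 59 mm behind the grasp point.
Start: joints at [-1.448, 0.491, 1.559, -0, 1.092, -0.106], TCP at [141.777, -608.724, 228.661] pointing down, gripper open.
Joint ranges: [-3.1, 3.1], [-0.84, 2.19], [0.05, 2.79], [-1.13, 4.28], [0.06, 2.93], [-2.69, 2.69]. Speed limits (rad/s): [2.22, 2.22, 2.79, 3.14, 3.14, 3.14].

## Interface

Orientations are given as [roll, pitch, yaw] about the fixed x, y, z axes, in that order (R = Rz(yaw) Ry(pitch) Rx(roll)).
In Python, from cell import * gives the robot as it stands.
- The arm moves only by the tool play_rows, never from a script. Its argument "moves" is a list of rows, each a list of 7 numbers: the shift along the tool's x, y, z in m, then the turn, a rotation vector about the tool's x, y, z in rad, then the opening in per cent of the stroke, from 0 (shut) to 100 (fully open). In form: [[tx, ty, tz, ax, ay, az, claw], ...]. A call has 1 to 8 rows; each row shifts and turns the pose as measured when the row begins, along the tool's axes as they then stand; what a row does not reach is not made up. A row lasts 1/10 s, in which the tool goes at most 50 mm and 8.59 degrees, less where a joint would pass 70% of its speed; a pose out of reach is approached as far as the arm can. A call is refused whole if a number of a shift passes 0.05 or a number of a turn 0.15, either way. A call with a gripper value outside its range is refused whole. The fingers move at their own pace and stop on an object; the grip force is fixed at half the most. Time passes only in rows, so rows that do not move let the fingers close. It gives the time, the measured TCP pose, the force and the opening at its end, in the units of the state.
- state(): the state, without advancing time (a new reading comes with each control period).
- read_camera(name): name is "scene" or "side" or "wrist"; returns a dict with "img" (420x560x3 uint8, red, green, blue), "fx", "fy", "cx", "cy" (pixels), "R" (3x3) and "t" (3): a world point X has camera coordinates R X + t. Camera axes: x right, y down, z forward; pixel columns grow to the right and rows downward; lengths in mm; the calibration is good to about 2 mm. The wrist camera is an equidistant fisheye: a pixel r from the principal point sees the ray r / f radians off the axis. A picture is of the moment at which its call begins. There is no depth.
- job_done(): hands the job in, once; it reports no verdict.
The state is a dict: "t": time; "joints": joint angles; "qvel": joint speeds; "tau": joint torques, N m; "eef_pos": TCP position; "tcp_rot": TCP orientation; "ft_force": force on the tool from outside, world axes, zero at the start; "moment": the same for the moment, N m; "opening": opening from 0.0 (shut) to 1.0 (fully open).
Only numpy, scipy, OpenCV 4.12 (cv2) and the standard library are available. Lean on these libraries where they do the work, as an engineer would, in place of code of your own. Each camera call takes 0.05 s, during which the arm holds its last target.

## Task

On the sweet-shop counter two lever arch files lie open; the pink one's lever has stuck part-way up, so its rings are ajar and the slips could slide off. Lift the pink file's lever right up until it stands nearly upright and the rings spring wide open, then press the same lever all the way down again so that the rings are fully shut, and let go. Leave the lever of the blue file down as it is.

Things in the scene. Friction and masses are not known exactly. Their poses are not given: they have to be found in the camera images.
- pink_file: Pink A5 lever arch file lying open, fixed, flat on the counter; covers span x -145 to 300, y +-105 mm, slips (top 12 mm up) lie on its -x side. Origin: counter level under the steel mechanism, z up. The lever's hinge line runs along the file's x through x 10, y 25, z 22 mm; the lever points to +y. Two ring arches 57 mm high stand at y -70 and y 10 mm, over x -22 to 28 mm.
- pink_grip (a point): Centre of the black grip at the end of the pink file's steel lever, 70 mm from the hinge line: a cylinder 14 mm in diameter, 24 mm long along the file's x, with flat ends that can be pinched from above; it can turn between the jaws. Lever closed: at x 10, y 92, z 43 mm in the file's frame. Site y points along the lever away from the hinge, x along the hinge.
- pink_lever (a joint): Angle of the pink file's lever (bar 12 x 3 mm): 0 = pressed right down, rings shut, the lever then sloping 0.30 rad above level; 1.25 rad (stop) = upright, rings wide open, tipped over to the file's +x. Starts at 0.2 to 0.45. Stiff hinge (about 3 N at the grip), stays where it is left; the rings follow it.
- blue_lever (a joint): Angle of the lever of the blue file, otherwise the same, lying beside the pink one (either may be on the left): 0 = pressed down, as it starts and must stay.

How it is judged:
By the outcome, as a careful person would: the job done as asked, in the order asked, and still so for the second after the job is handed in, with the robot touching nothing.
It also fails if it takes over 40 s, if anything falls off the work surface, if the arm or the gripper's body presses on something with over 40 N, if the wrist force passes 120 N, or if a joint passes its speed limit or range.

## Working session

There is one attempt and no reset: what is moved stays moved. The work goes in short steps, Python scripts to look and compute and a tool call to move; the robot and the scene stay as the last step left them, time stands still between calls to the robot, and variables do not carry over. Pictures are saved under pics/ and viewed, and the job is handed in when it is done.

Besides the shell and the picture viewer there is one more tool, called after "Call:" as name(argument=value, ...) on one line, values as JSON. play_rows: Moves the arm, as the interface text tells. Its arguments: {"type":"object","properties":{"moves":{"type":"array"}},"required":["moves"]}

```bash
ls; mkdir -p pics; python3 - <<'E'
from cell import *
import cv2
s=state();print(s)
for n in["scene","side","wrist"]:
    c=read_camera(n);cv2.imwrite(f"pics/{n}0.png",c["img"][:,:,::-1])
    print(n,c["fx"],c["fy"],c["cx"],c["cy"],c["R"],c["t"])
E
```

```text
pics
{'t': 0.0, 'joints': array([-1.44758093e+00,  4.91580797e-01,  1.55947343e+00, -3.42351554e-05,
        1.09168995e+00, -1.05535423e-01]), 'qvel': array([ 0.00058051,  0.00078585, -0.00039662, -0.00068541, -0.00083113,
       -0.00093411]), 'tau': array([-2.61935102e-04, -6.12633276e+01, -2.58179355e+01,  6.92469534e-02,
        4.81931702e-02, -9.19216541e-05]), 'eef_pos': array([ 141.75005564, -608.46929266,  228.04028526]), 'tcp_rot': array([-3.14044434e+00, -9.11076690e-05,  2.28766568e-01]), 'ft_force': array([-0.19102123, -0.41725074,  0.0322528 ]), 'moment': array([0.00087606, 0.06158319, 0.00372814]), 'opening': 1.000192079243267}
scene 461.1289309263447 461.1289309263447 273.81967476507697 209.92962474691208 [[-0.18729327  0.98230257  0.0017013 ]
 [ 0.7461847   0.1433992  -0.65011158]
 [-0.63885024 -0.12049204 -0.75983685]] [  58.58368932 -365.2244937  1379.09219271]
side 529.4886293162895 529.4886293162895 273.85114373164373 212.8997540302284 [[-0.70076271 -0.71327393 -0.01311228]
 [-0.41638027  0.42386316 -0.80434289]
 [ 0.57927463 -0.55819381 -0.59402069]] [434.14057931 249.94427669 750.80110691]
wrist 325.19226210127806 325.19226210127806 277.648064181724 212.24590070813323 [[ 0.2267366  -0.97395554 -0.00105551]
 [-0.94099868 -0.21934354  0.25770117]
 [-0.251221   -0.05743705 -0.96622409]] [-624.00404411  -29.54066225  391.24448141]
```

View pics/scene0.png

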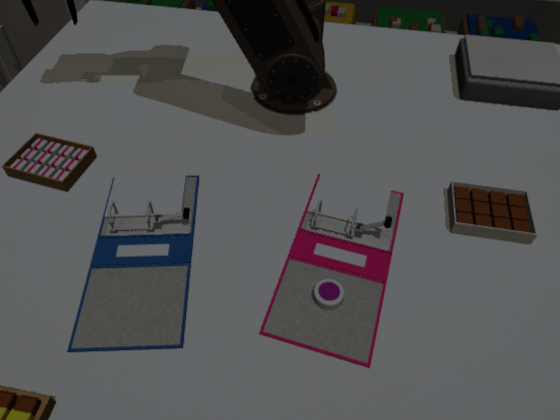

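View pics/side0.png

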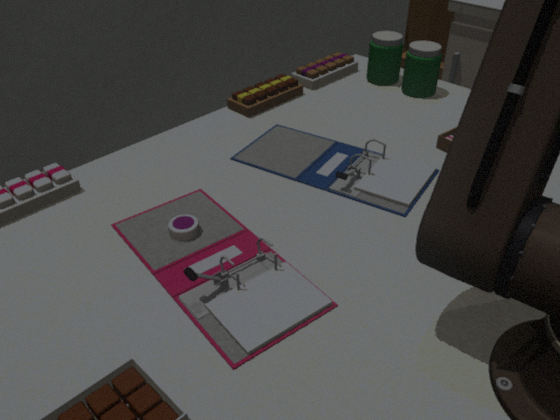

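View pics/wrist0.png

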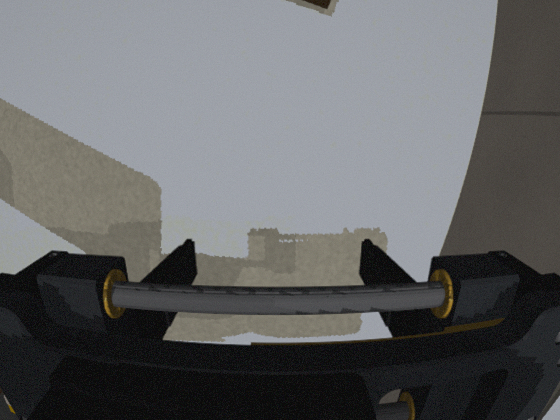

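```bash
cat > h.py <<'E'
import numpy as np
from cell import *
import cv2
def proj(c,X):
    p=np.atleast_2d(X)@np.array(c["R"]).T+c["t"]
    return np.c_[c["fx"]*p[:,0]/p[:,2]+c["cx"],c["fy"]*p[:,1]/p[:,2]+c["cy"]]
def crop(img,x0,y0,w,h,k,name):
    i=img[y0:y0+h,x0:x0+w,::-1].astype(float)
    i=np.clip(255*(i/255)**0.6,0,255).astype(np.uint8)
    cv2.imwrite("pics/"+name,cv2.resize(i,None,fx=k,fy=k,interpolation=cv2.INTER_CUBIC))
E
python3 - <<'E'
from h import *
from scipy.optimize import least_squares
S=read_camera("scene");D=read_camera("side")
ps=np.array([(319,177),(404,191),(362,356),(265,333)]);pd=np.array([(335,303),(237,363),(112,224),(200,190)])
F1=np.array([(-145,-105),(-145,105),(300,105),(300,-105)])
def w(p,F):
    c,s=np.cos(p[2]),np.sin(p[2]);F=np.atleast_2d(F)
    return np.c_[p[0]+c*F[:,0]-s*F[:,1],p[1]+s*F[:,0]+c*F[:,1],F[:,2]]
F=np.c_[F1,np.full(4,2.)]
f=lambda p:np.r_[(proj(S,w(p,F))-ps).ravel(),(proj(D,w(p,F))-pd).ravel()]
r=least_squares(f,[500,150,0],loss='soft_l1');p=r.x;print(p,r.fun.round(1))
print(f(p).reshape(-1,2).round(1))
for th in(0,.2,.325,.45,1.25):
    a=.3+th; g=w(p,[10,25+70*np.cos(a),22+70*np.sin(a)]);print(th,g.round(1),proj(S,g).round(1),proj(D,g).round(1))
crop(S["img"],290,170,130,110,6,"s1.png");crop(D["img"],170,230,130,110,6,"d1.png")
E
```

```text
[ 5.03651992e+02  2.00951249e+02 -1.18850889e-01] [-2.6 -3.9 -2.2  1.1  7.4 10.2 -6.7 -0.1  4.2  0.6 -1.3  5.  -0.7  0.6
  0.5 -1.6]
[[-2.6 -3.9]
 [-2.2  1.1]
 [ 7.4 10.2]
 [-6.7 -0.1]
 [ 4.2  0.6]
 [-1.3  5. ]
 [-0.7  0.6]
 [ 0.5 -1.6]]
0 [[524.5 291.   42.7]] [[390.1 228.9]] [[187.4 286.5]]
0.2 [[523.8 285.6  55.6]] [[388.7 224.5]] [[189.5 279.4]]
0.325 [[523.3 281.   63. ]] [[387.1 221.7]] [[191.5 274.8]]
0.45 [[522.6 275.4  69.7]] [[385.1 219. ]] [[194.  270.3]]
1.25 [[516.7 226.   92. ]] [[363.  206.5]] [[218.8 247.4]]
```

View pics/s1.png

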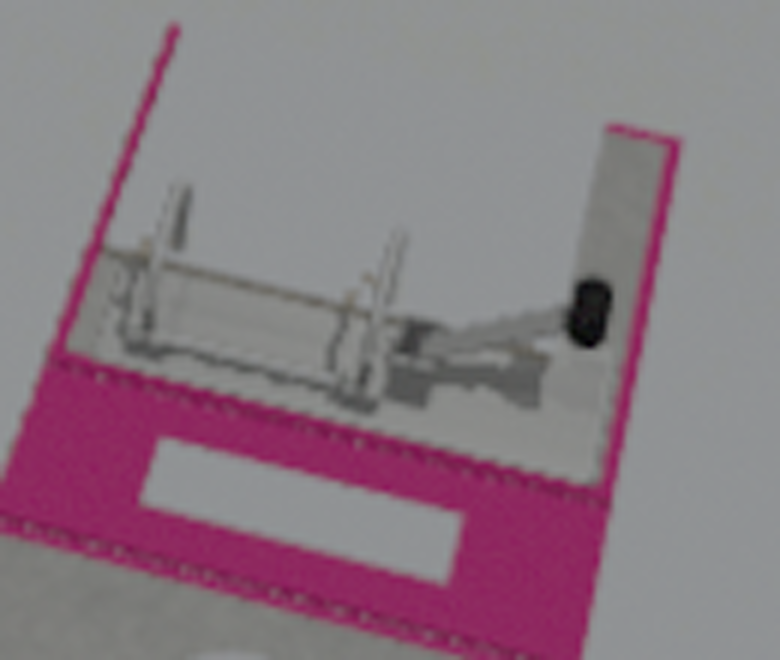

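View pics/d1.png

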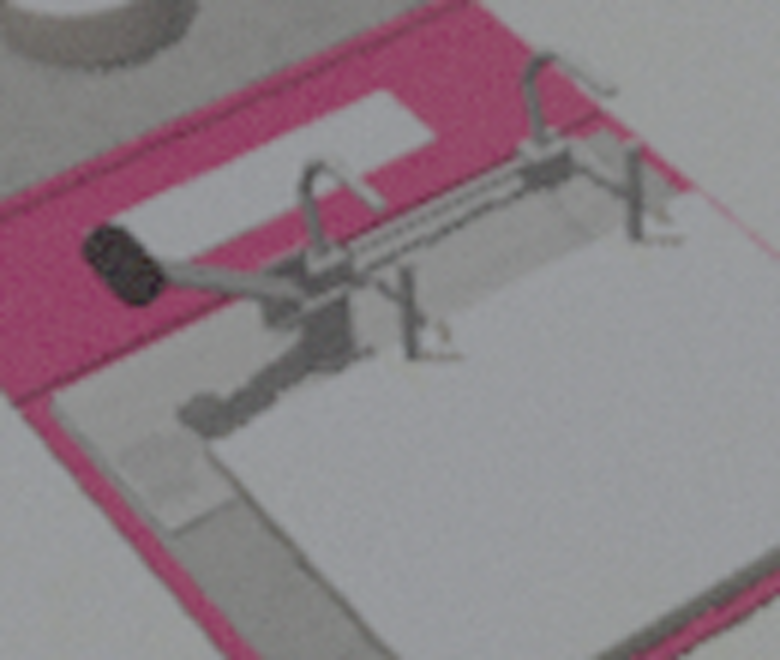

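```bash
python3 - <<'E'
from h import *
S=read_camera("scene");D=read_camera("side")
crop(S["img"],250,165,170,200,3,"s2.png");crop(D["img"],100,180,250,190,3,"d2.png")
E
```

```text
(no output)
```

View pics/s2.png

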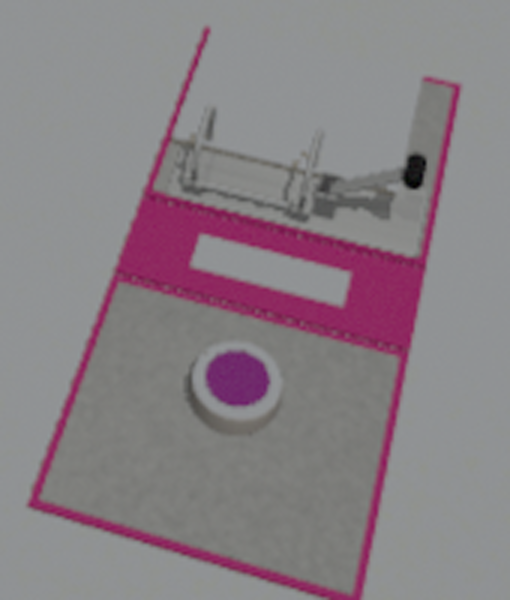

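View pics/d2.png

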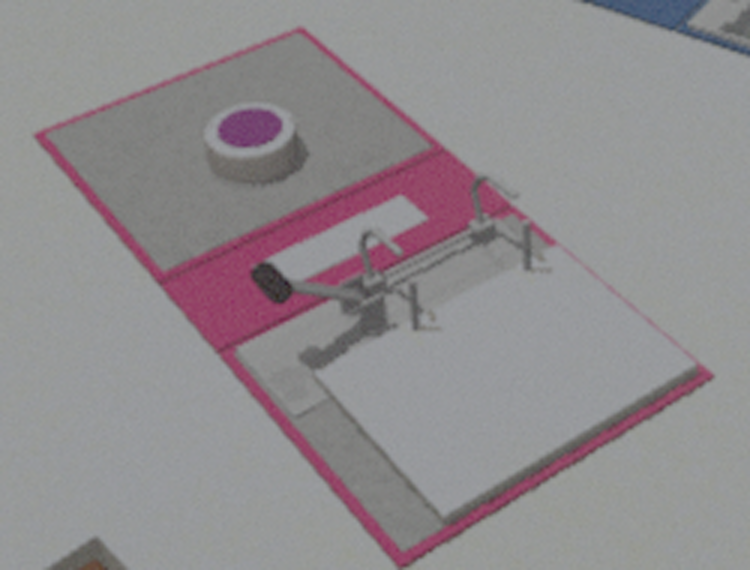

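```bash
cat >> h.py <<'E'
def w(p,F):
    c,s=np.cos(p[2]),np.sin(p[2]);F=np.atleast_2d(F)
    return np.c_[p[0]+c*F[:,0]-s*F[:,1],p[1]+s*F[:,0]+c*F[:,1],F[:,2]]
E
python3 - <<'E'
from h import *
from scipy.optimize import least_squares
S=read_camera("scene");D=read_camera("side")
ps=np.array([(319,174.3),(403,193.7),(369.3,365),(260.7,333.3)]);pd=np.array([(337.7,305),(234,369),(112.7,224.7),(200.3,189.3)])
F1=np.array([(-145,-105),(-145,105),(300,105),(300,-105)])
F=np.c_[F1,np.full(4,2.)]
f=lambda p:np.r_[(proj(S,w(p,F))-ps).ravel(),(proj(D,w(p,F))-pd).ravel()]
r=least_squares(f,[500,150,0]);p=r.x;print(p)
print(f(p).reshape(-1,2).round(1))
g=lambda t:w(p,[10,25+70*np.cos(.3+t),22+70*np.sin(.3+t)])
for t in(0,.2,.25,.3,.35,.4,.45,1.25):
    print(t,g(t).round(1),proj(S,g(t)).round(1),proj(D,g(t)).round(1))
# triangulate grip
q=least_squares(lambda X:np.r_[(proj(S,X)-[388.3,222])[0],(proj(D,X)-[190.3,274.2])[0]],g(.3)[0]);print(q.x,q.fun)
E
```

```text
[ 5.03260350e+02  2.03860276e+02 -1.25308877e-01]
[[-1.  -1.2]
 [ 0.4 -1.3]
 [ 0.6  1.3]
 [-1.7 -0.9]
 [ 0.5  0.1]
 [-0.4  0.4]
 [-1.8  0.1]
 [ 0.2 -0.5]]
0 [[524.7 293.8  42.7]] [[391.4 229.1]] [[186.  287.3]]
0.2 [[524.  288.4  55.6]] [[390.  224.7]] [[188.  280.2]]
0.25 [[523.8 286.6  58.6]] [[389.5 223.6]] [[188.8 278.3]]
0.3 [[523.5 284.7  61.5]] [[388.8 222.5]] [[189.6 276.5]]
0.35 [[523.3 282.7  64.4]] [[388.1 221.4]] [[190.5 274.7]]
0.4 [[523.  280.5  67.1]] [[387.3 220.3]] [[191.5 272.9]]
0.45 [[522.7 278.2  69.7]] [[386.4 219.3]] [[192.6 271.1]]
1.25 [[516.5 228.9  92. ]] [[364.3 206.6]] [[217.6 248.2]]
[524.50884304 282.61064891  64.38680138] [-0.25036313 -0.15940942 -0.21539066  0.08738572]
```

Call:
play_rows(moves=[[0,0,0,0,0,-0.14,60],[0,0,0,0,0,-0.14,60],[0,0,0,0,0,-0.14,60],[0,0,0,0,0,-0.14,60],[0,0,0,0,0,-0.14,60],[0,0,0,0,0,-0.14,60],[0,0,0,0,0,-0.14,60],[0,0,0,0,0,-0.14,60]])

```text
t: 1.25
eef_pos: [141.7, -608.6, 228.6]
tcp_rot: [-3.142, -0.0, 1.391]
ft_force: [-0.0, -0.1, 0.0]
opening: 0.599
```

Call:
play_rows(moves=[[0,0,0,0,0,-0.055,60],[0.041,0.024,0,0,0,0,60],[0.041,0.024,0,0,0,0,60],[0.041,0.024,0,0,0,0,60],[0.041,0.024,0,0,0,0,60],[0.041,0.024,0,0,0,0,60],[0.041,0.024,0,0,0,0,60],[0.041,0.024,0,0,0,0,60]])

```text
t: 2.05
eef_pos: [345.4, -338.4, 227.7]
tcp_rot: [3.141, 0.002, 1.445]
ft_force: [1.1, -0.4, 0.1]
opening: 0.598
```

Call:
play_rows(moves=[[0.041,0.024,0,0,0,0,60],[0.041,0.024,0,0,0,0,60],[0.041,0.024,0,0,0,0,60],[0.041,0.024,0,0,0,0,60],[0.041,0.024,0,0,0,0,60],[0.048,0.01,0,0,0,0,60],[0.048,0.01,0,0,0,0,60],[0.048,0.01,0,0,0,0,60]])

```text
t: 2.85
eef_pos: [544.7, 0.2, 228.7]
tcp_rot: [3.136, 0.004, 1.444]
ft_force: [1.4, -0.9, -0.4]
opening: 0.599
```

```bash
cat >> h.py <<'E'
def rel(T):
    from scipy.spatial.transform import Rotation as Ro
    s=state();R=Ro.from_euler('xyz',s["tcp_rot"]).as_matrix()
    print("t",s["t"],"pos",s["eef_pos"].round(1),"rot",s["tcp_rot"].round(3),"F",s["ft_force"].round(1),"q",s["joints"].round(2),"op",s["opening"].__round__(3))
    print("tool shift",(R.T@(np.array(T)-s["eef_pos"])).round(1))
E
python3 -c "
from h import *
rel([524,282.6,150])"
```

```text
t 2.85 pos [5.447e+02 2.000e-01 2.287e+02] rot [3.136 0.004 1.444] F [ 1.4 -0.9 -0.4] q [-0.12  0.38  1.76 -0.    1.    0.01] op 0.599
tool shift [277.8 -56.5  77.2]
```

Lag is small. Move above the grip, stopping at z≈150.

Call:
play_rows(moves=[[0.045,-0.009,0,0,0,0,60],[0.045,-0.009,0.0,0,0,0,60],[0.045,-0.009,0.0,0,0,0,60],[0.045,-0.009,0.0,0,0,0,60],[0.045,-0.009,0.02,0,0,0,60],[0.045,-0.01,0.03,0,0,0,60],[0.007,-0.002,0.027,0,0,0,60],[0,0,0,0,0,0,60]])

```text
t: 3.65
eef_pos: [523.3, 292.7, 152.9]
tcp_rot: [3.13, 0.002, 1.451]
ft_force: [-1.1, -0.8, 0.8]
opening: 0.6
```

```bash
python3 -c "
from h import *
rel([524,282.6,64.4])
c=read_camera('wrist');cv2.imwrite('pics/w1.png',c['img'][:,:,::-1])
D=read_camera('side');crop(D['img'],120,180,200,150,4,'d3.png')
"
```

```text
t 3.65 pos [523.3 292.7 152.9] rot [3.130e+00 2.000e-03 1.451e+00] F [-1.1 -0.8  0.8] q [ 0.4   0.54  1.71 -0.01  0.89  0.53] op 0.6
tool shift [-9.8  0.9 88.5]
```

View pics/w1.png

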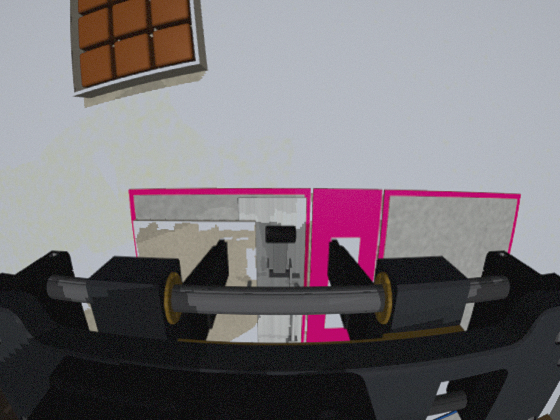

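View pics/d3.png

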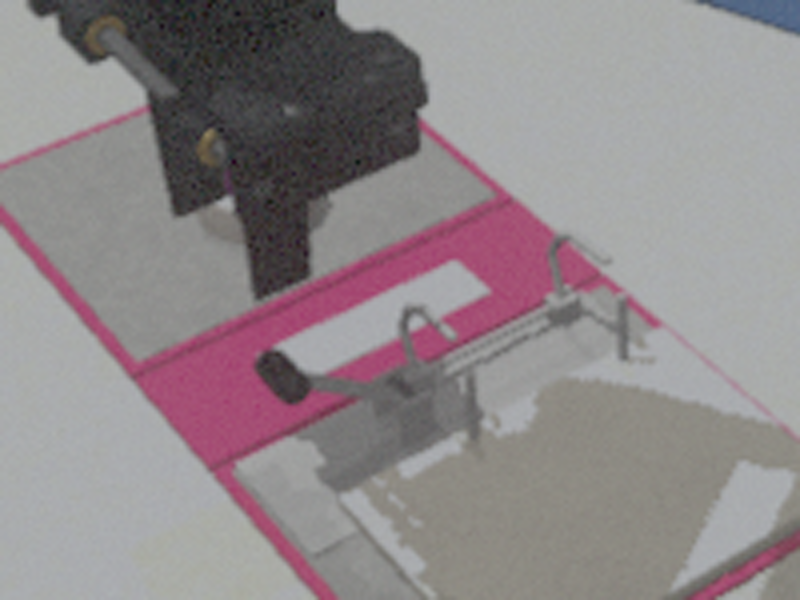

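Call:
play_rows(moves=[[-0.005,0,0.03,0,0,0,60],[-0.005,0.001,0.03,0,0,0,60],[0,0,0.02,0,0,0,60],[0,0,0.009,0,0,0,60],[0,0,0,0,0,0,60]])

```text
t: 4.25
eef_pos: [532.5, 277.9, 74.1]
tcp_rot: [3.114, -0.007, 1.443]
ft_force: [0.7, 0.4, -0.3]
opening: 0.601
```

```bash
python3 -c "
from h import *
rel([524,282.6,63])
D=read_camera('side');crop(D['img'],120,180,200,150,4,'d4.png')
D=read_camera('scene');crop(D['img'],300,140,160,120,5,'s4.png')
"
```

```text
t 4.25 pos [532.5 277.9  74.1] rot [ 3.114 -0.007  1.443] F [ 0.7  0.4 -0.3] q [ 0.37  0.64  1.78 -0.01  0.7   0.51] op 0.601
tool shift [ 3.5 -9.3 10.8]
```

View pics/d4.png

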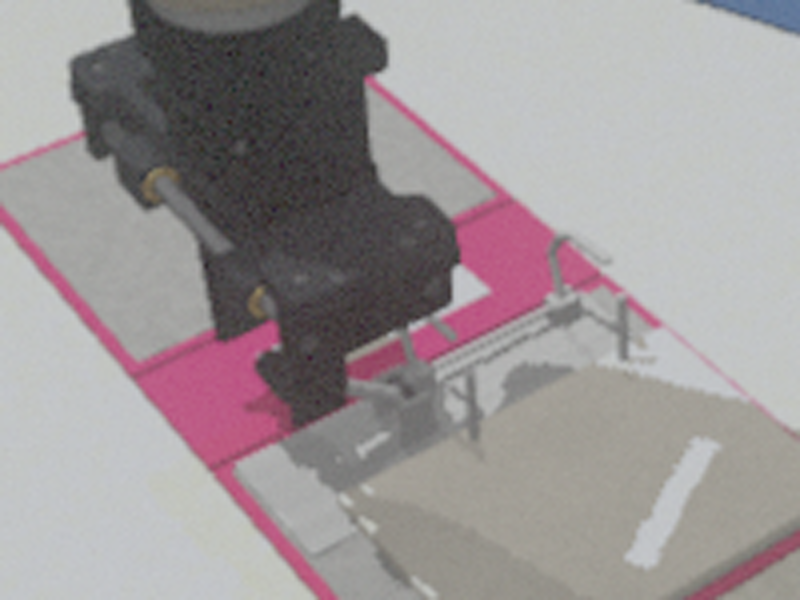

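View pics/s4.png

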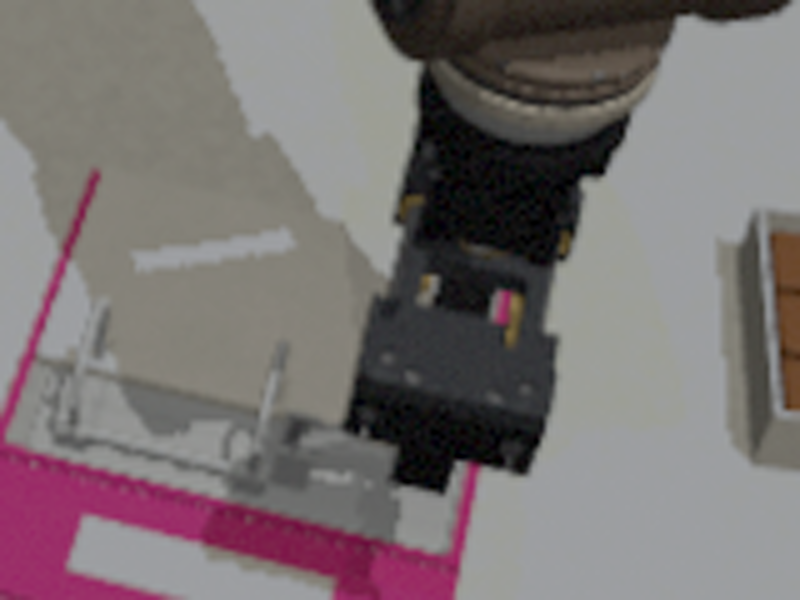

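```bash
cat >> h.py <<'E'
def rel(T,yaw=1.4455):
    from scipy.spatial.transform import Rotation as Ro
    s=state();A=Ro.from_euler('xyz',s["tcp_rot"]);B=Ro.from_euler('xyz',[np.pi,0,yaw])
    print("t",s["t"],"pos",s["eef_pos"].round(1),"rot",s["tcp_rot"].round(3),"F",s["ft_force"].round(1),"op",round(float(s["opening"]),3))
    print("tool shift",A.inv().apply(np.array(T)-s["eef_pos"]).round(1),"turn",(A.inv()*B).as_rotvec().round(3))
E
python3 -c "
from h import *
rel([524,282.6,72])
"
```

```text
t 4.35 pos [532.8 278.4  75. ] rot [ 3.113 -0.008  1.443] F [-0.4 -0.1  0.9] op 0.599
tool shift [ 3.  -9.3  2.8] turn [ 0.029 -0.008 -0.002]
```

Call:
play_rows(moves=[[0.003,-0.009,0.003,0.028,-0.008,0,60],[0,0,0,0,0,0,60]])

```text
t: 4.55
eef_pos: [524.5, 282.9, 73.9]
tcp_rot: [3.14, -0.001, 1.443]
ft_force: [0.3, 0.7, 0.3]
opening: 0.601
```

```bash
python3 -c "
from h import *
rel([524,282.6,63])
"
```

```text
t 4.55 pos [524.5 282.9  73.9] rot [ 3.140e+00 -1.000e-03  1.443e+00] F [0.3 0.7 0.3] op 0.601
tool shift [-0.4 -0.5 10.9] turn [ 0.001 -0.001 -0.003]
```

Call:
play_rows(moves=[[0,0,0.006,0,0,0,60],[0,0,0.005,0,0,0,60],[0,0,0,0,0,0,60]])

```text
t: 4.85
eef_pos: [524.7, 283.6, 63.2]
tcp_rot: [3.139, -0.002, 1.444]
ft_force: [0.1, 0.2, -0.4]
opening: 0.597
```

```bash
python3 -c "
from h import *
rel([524,282.6,62])
"
```

```text
t 4.85 pos [524.7 283.6  63.2] rot [ 3.139e+00 -2.000e-03  1.444e+00] F [ 0.1  0.2 -0.4] op 0.597
tool shift [-1.1 -0.6  1.2] turn [ 0.003 -0.002 -0.002]
```

Close on the grip (24/95 ≈ 25%).

Call:
play_rows(moves=[[0,0,0,0,0,0,40],[0,0,0,0,0,0,20],[0,0,0,0,0,0,10],[0,0,0,0,0,0,10],[0,0,0,0,0,0,10]])

```text
t: 5.35
eef_pos: [525.1, 283.6, 63.1]
tcp_rot: [3.138, -0.002, 1.444]
ft_force: [2.8, -2.7, -5.6]
opening: 0.246
```

```bash
python3 -c "
from h import *
rel([524,282.6,62])
D=read_camera('side');crop(D['img'],150,220,100,75,8,'d5.png')
"
```

```text
t 5.35 pos [525.1 283.6  63.1] rot [ 3.138e+00 -2.000e-03  1.444e+00] F [ 2.8 -2.7 -5.6] op 0.246
tool shift [-1.2 -1.   1. ] turn [ 0.004 -0.002 -0.002]
```

View pics/d5.png

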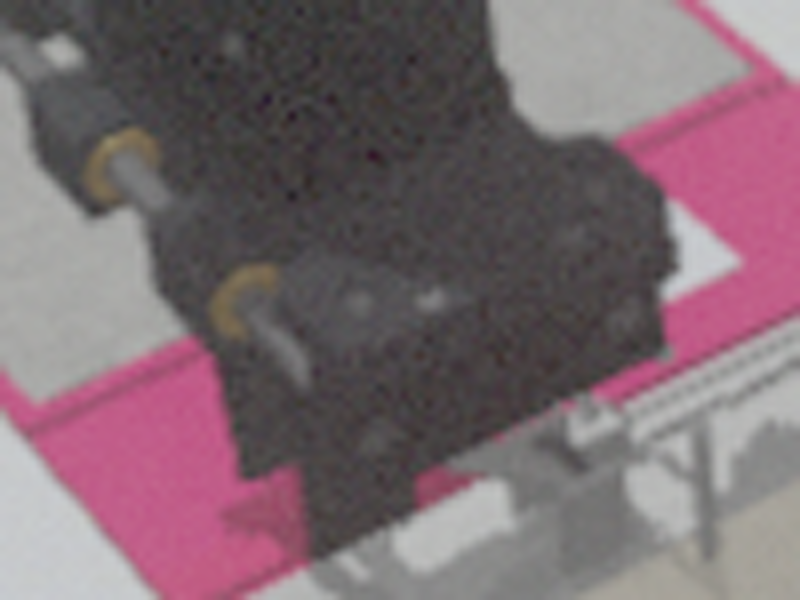

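Call:
play_rows(moves=[[-0.0035,0,-0.004,0,0,0,10],[-0.0035,0,-0.004,0,0,0,10],[-0.004,0,-0.0035,0,0,0,10],[-0.004,0,-0.0035,0,0,0,10],[-0.0045,0,-0.003,0,0,0,10],[-0.0045,0,-0.0028,0,0,0,10]])

```text
t: 6.0
eef_pos: [521.9, 258.3, 84.0]
tcp_rot: [3.138, -0.002, 1.444]
ft_force: [4.6, 1.5, -9.5]
opening: 0.253
```

```bash
cat >> h.py <<'E'
def arc(ang,y0=0,z0=0):
    P=[503.26,203.86,-0.1253]
    return w(P,[10,25+y0+70*np.cos(ang),22+z0+70*np.sin(ang)])[0]
E
python3 -c "
from h import *
rel(arc(1.1)+[0,0,-1.5])
P=state()['eef_pos'];c,s=np.cos(-.1253),np.sin(-.1253);d=P-[503.26,203.86,0]
f=(c*d[0]+s*d[1],-s*d[0]+c*d[1],d[2]);print(f,np.arctan2(f[2]+1.2-22,f[1]-25),np.hypot(f[2]+1.2-22,f[1]-25))
"
```

```text
t 6.0 pos [521.9 258.3  84. ] rot [ 3.138e+00 -2.000e-03  1.444e+00] F [ 4.6  1.5 -9.5] op 0.253
tool shift [ 0.4 -1.7  1.1] turn [ 0.003 -0.002 -0.002]
(np.float64(11.72980284014204), np.float64(56.34123856505935), np.float64(84.01755245884453)) 1.1105400581280016 70.56013161608136
```

Call:
play_rows(moves=[[-0.005,0,-0.0017,0,0,0,10],[-0.005,0,-0.0016,0,0,0,10],[-0.005,0,-0.0013,0,0,0,10],[-0.005,0,-0.001,0,0,0,10],[-0.005,0,-0.0006,0,0,0,10],[-0.005,0,-0.0002,0,0,0,10]])

```text
t: 6.6
eef_pos: [518.1, 227.6, 93.0]
tcp_rot: [3.136, -0.006, 1.443]
ft_force: [1.8, 5.7, -5.0]
opening: 0.248
```

```bash
cat >> h.py <<'E'
def where():
    P=state()['eef_pos'];c,s=np.cos(-.1253),np.sin(-.1253);d=P-[503.26,203.86,0]
    f=(c*d[0]+s*d[1],-s*d[0]+c*d[1],d[2]);print(np.round(f,1),"ang",np.arctan2(f[2]+1.2-22,f[1]-25),np.hypot(f[2]+1.2-22,f[1]-25))
E
python3 -c "
from h import *
rel(arc(1.57)+[0,0,-1.2]);where()
D=read_camera('side');crop(D['img'],150,180,160,120,5,'d6.png')
D=read_camera('scene');crop(D['img'],280,140,160,120,5,'s6.png')
"
```

```text
t 6.6 pos [518.1 227.6  93. ] rot [ 3.136 -0.006  1.443] F [ 1.8  5.7 -5. ] op 0.248
tool shift [-0.4 -1.7  2.1] turn [ 0.006 -0.006 -0.003]
[11.7 25.5 93. ] ang 1.5645481955457383 72.15940036035906
```

View pics/d6.png

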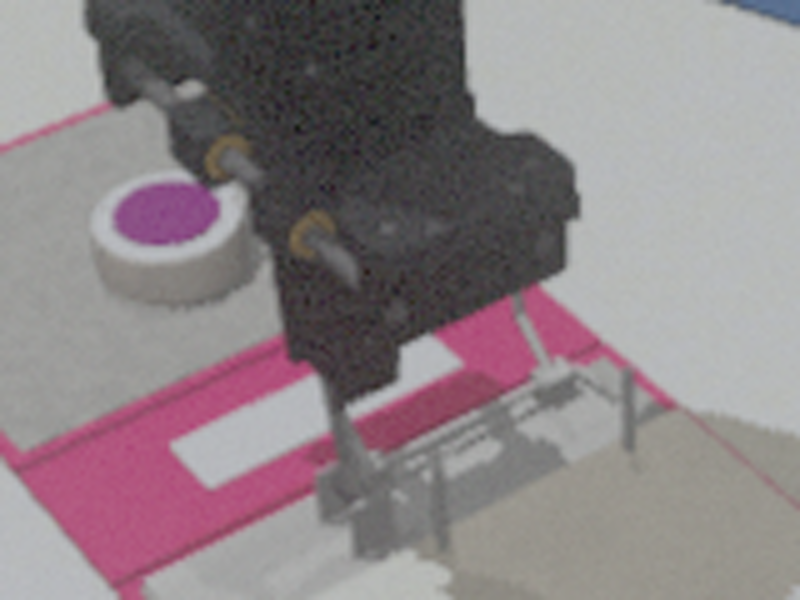

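View pics/s6.png

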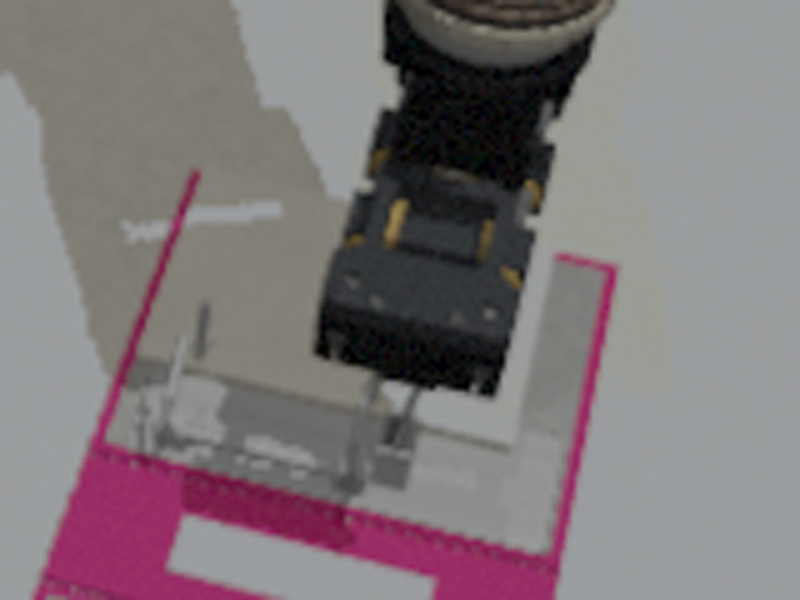

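Call:
play_rows(moves=[[-0.002,0,0.0,0,0,0,10],[-0.002,0,0.0,0,0,0,10],[-0.002,0,0,0,0,0,10]])

```text
t: 7.0
eef_pos: [517.3, 221.7, 93.3]
tcp_rot: [3.135, -0.007, 1.442]
ft_force: [2.2, 4.7, -6.3]
opening: 0.246
```

```bash
python3 -c "
from h import *
rel(arc(1.55)+[0,0,-1.2]);where()
"
```

```text
t 7.0 pos [517.3 221.7  93.3] rot [ 3.135 -0.007  1.442] F [ 2.2  4.7 -6.3] op 0.246
tool shift [ 7.  -1.7  2.6] turn [ 0.006 -0.007 -0.003]
[11.7 19.5 93.3] ang 1.6471185966541169 72.72365751876382
```

Call:
play_rows(moves=[[-0.002,0,0.0004,0,0,0,10],[-0.002,0,0.0004,0,0,0,10]])

```text
t: 7.2
eef_pos: [517.2, 220.2, 93.3]
tcp_rot: [3.134, -0.011, 1.441]
ft_force: [0.3, 24.4, -4.0]
opening: 0.246
```

```bash
python3 -c "
from h import *
rel(arc(1.55)+[0,0,-1.2]);where()
D=read_camera('side');crop(D['img'],180,210,100,100,8,'d7.png')
"
```

```text
t 7.2 pos [517.2 220.2  93.3] rot [ 3.134 -0.011  1.441] F [ 0.3 24.4 -4. ] op 0.246
tool shift [ 8.5 -1.9  2.6] turn [ 0.008 -0.011 -0.005]
[11.8 17.9 93.3] ang 1.6680998787165928 72.81940222473563
```

View pics/d7.png

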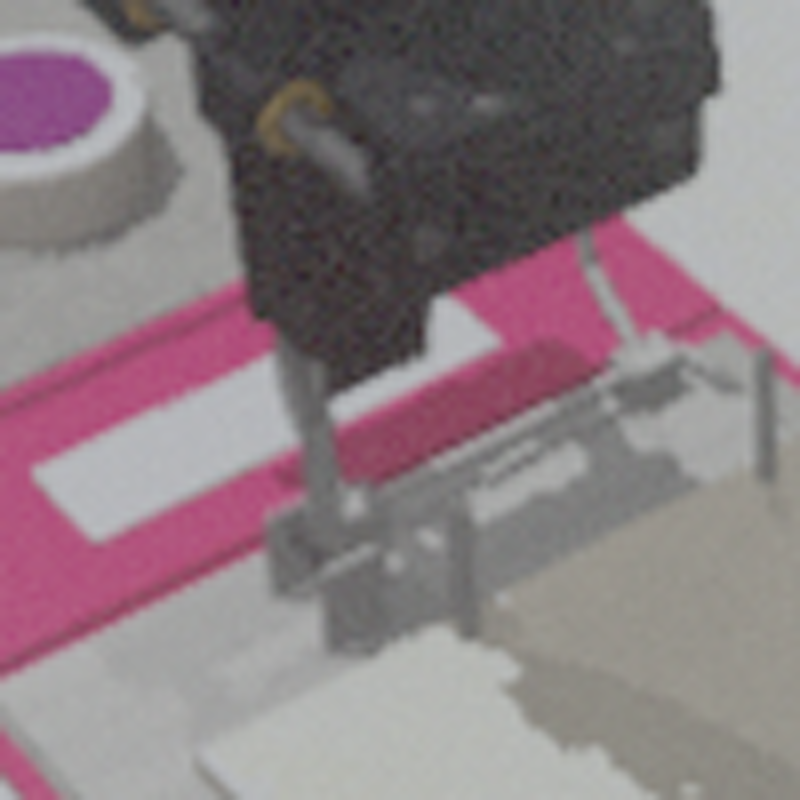

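Call:
play_rows(moves=[[0.0087,0,0.0007,0.004,-0.005,0,10],[0.0085,0,0.0019,0.004,-0.005,0,10],[0.0083,0,0.0028,0,0,0,10],[0.0078,0,0.0039,0,0,0,10],[0.0073,0,0.0048,0,0,0,10],[0,0,0,0,0,0,10]])

```text
t: 7.85
eef_pos: [522.3, 260.9, 81.9]
tcp_rot: [-3.141, 0.005, 1.444]
ft_force: [2.1, -2.4, -6.3]
opening: 0.246
```

```bash
python3 -c "
from h import *
rel(arc(.925,y0=-8.5,z0=1));where()
"
```

```text
t 7.85 pos [522.3 260.9  81.9] rot [-3.141  0.005  1.444] F [ 2.1 -2.4 -6.3] op 0.246
tool shift [-0.3 -1.7  3. ] turn [-0.001  0.005 -0.002]
[11.7 59.  81.9] ang 1.0631452899092215 69.86773230888154
```

Call:
play_rows(moves=[[0.0067,0,0.0067,0,0,0,10],[0.0058,0,0.0075,0,0,0,10],[0.0051,0,0.008,0,0,0,10],[0.004,0,0.008,0,0,0,10],[0,0,0,0,0,0,10]])

```text
t: 8.35
eef_pos: [525.4, 285.2, 54.6]
tcp_rot: [3.14, 0.003, 1.445]
ft_force: [3.1, -4.1, -3.2]
opening: 0.248
```

```bash
python3 -c "
from h import *
rel(arc(.3,y0=-6,z0=0));where()
"
```

```text
t 8.35 pos [525.4 285.2  54.6] rot [3.140e+00 3.000e-03 1.445e+00] F [ 3.1 -4.1 -3.2] op 0.248
tool shift [ 2.5 -1.8 11.9] turn [ 0.002  0.003 -0.001]
[11.8 83.4 54.6] ang 0.5242906405868886 67.51561708280244
```

Call:
play_rows(moves=[[0.0015,0,0.004,0,0,0,10],[0.0015,0,0.004,0,0,0,10],[0.001,0,0.003,0,0,0,10],[0,0,0,0,0,0,10]])

```text
t: 8.75
eef_pos: [526.0, 289.9, 45.1]
tcp_rot: [3.139, 0.003, 1.445]
ft_force: [0.7, -0.8, -0.8]
opening: 0.249
```

Call:
play_rows(moves=[[0.0003,0,0.002,0,0,0,10],[0.0003,0,0.002,0,0,0,10]])

```text
t: 8.95
eef_pos: [526.3, 291.0, 42.1]
tcp_rot: [3.139, 0.002, 1.445]
ft_force: [-1.9, 2.5, 6.9]
opening: 0.248
```

```bash
python3 -c "
from h import *
rel(arc(.3,y0=-6,z0=0));where()
D=read_camera('side');crop(D['img'],150,200,130,110,6,'d8.png')
"
```

```text
t 8.95 pos [526.3 291.   42.1] rot [3.139e+00 2.000e-03 1.445e+00] F [-1.9  2.5  6.9] op 0.248
tool shift [-3.4 -1.9 -0.6] turn [ 0.003  0.002 -0.001]
[11.9 89.3 42.1] ang 0.3192785824702124 67.74121086267535
```

View pics/d8.png

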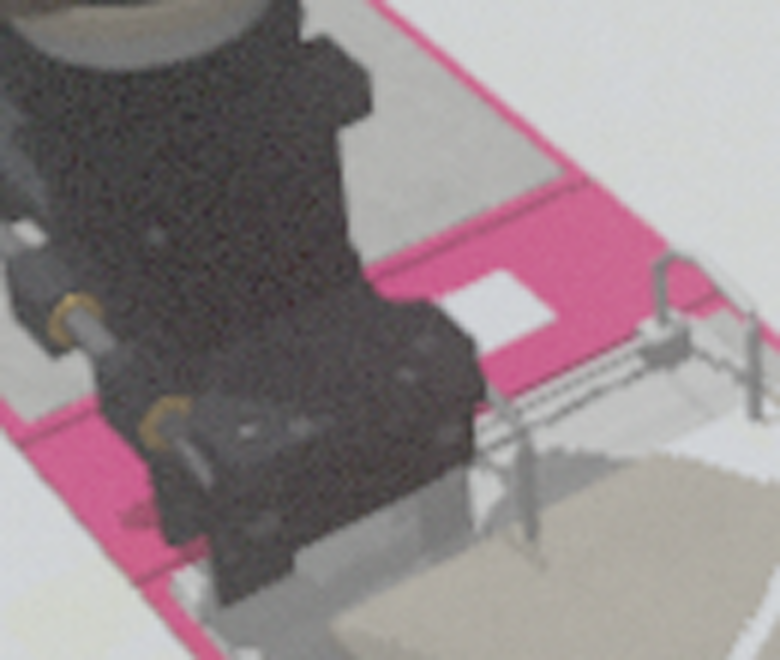

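Call:
play_rows(moves=[[0,0,0.002,0,0,0,10],[0,0,0.002,0,0,0,10]])

```text
t: 9.2
eef_pos: [526.4, 291.9, 39.1]
tcp_rot: [3.138, -0.0, 1.444]
ft_force: [-2.2, 3.5, 7.5]
opening: 0.25
```

Call:
play_rows(moves=[[0,0,0.002,0,0,0,10],[0,0,0.002,0,0,0,10]])

```text
t: 9.4
eef_pos: [526.5, 292.7, 36.5]
tcp_rot: [3.137, -0.001, 1.444]
ft_force: [-4.1, -0.8, 20.1]
opening: 0.249
```

Call:
play_rows(moves=[[0,0,0,0,0,0,10],[0,0,0,0,0,0,40],[0,0,0,0,0,0,60],[0,0,0,0,0,0,60],[0,0,-0.005,0,0,0,60]])

```text
t: 9.9
eef_pos: [525.7, 292.1, 41.2]
tcp_rot: [3.139, -0.0, 1.443]
ft_force: [0.7, 0.6, -0.1]
opening: 0.528
```

```bash
python3 -c "
from h import *
rel(arc(.3));where()
D=read_camera('side');crop(D['img'],150,200,130,110,6,'d9.png')
"
```

```text
t 9.9 pos [525.7 292.1  41.2] rot [ 3.139 -0.     1.443] F [ 0.7  0.6 -0.1] op 0.528
tool shift [ 1.5 -1.2 -1.5] turn [ 0.002 -0.    -0.002]
[11.2 90.4 41.2] ang 0.3021416403838569 68.46238646754686
```

View pics/d9.png

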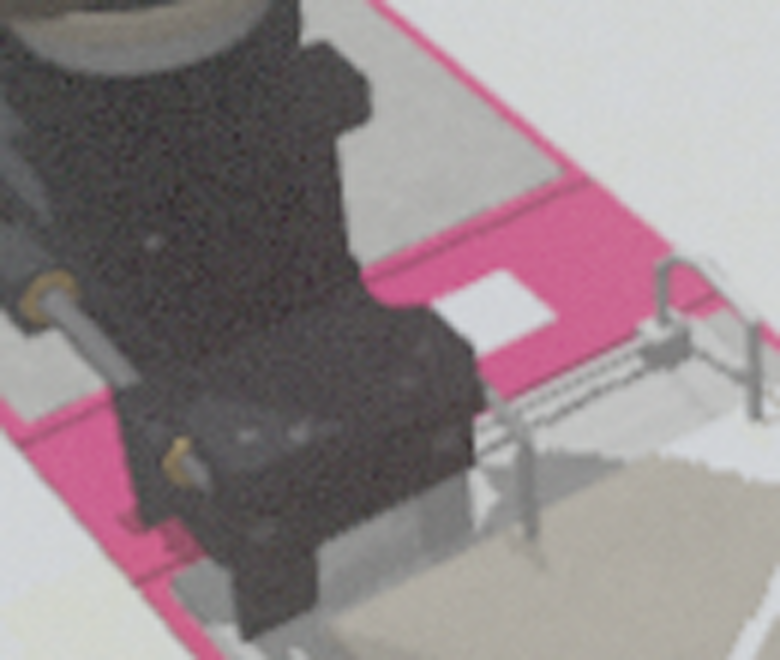

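Released. Rise straight up with the jaws clear, then look.

Call:
play_rows(moves=[[0,0,-0.005,0,0,0,65],[0,0,-0.01,0,0,0,65],[0,0,-0.02,0,0,0,65],[0,0,-0.03,0,0,0,65],[0,0,-0.04,0,0,0,65],[0,0,-0.04,0,0,0,65],[0.03,0,-0.03,0,0,0,65],[0.03,0,0,0,0,0,65]])

```text
t: 10.75
eef_pos: [532.9, 350.3, 230.2]
tcp_rot: [3.137, -0.002, 1.439]
ft_force: [0.0, -0.4, -0.2]
opening: 0.649
```

```bash
python3 -c "
from h import *
rel(arc(.3))
D=read_camera('side');crop(D['img'],170,230,130,110,6,'d10.png');print(proj(D,arc(.3)))
D=read_camera('scene');print(proj(D,arc(.3)));cv2.imwrite('pics/s10.png',D['img'][:,:,::-1]);crop(D['img'],290,170,130,110,6,'s11.png')
"
```

```text
t 10.75 pos [532.9 350.3 230.2] rot [ 3.137e+00 -2.000e-03  1.439e+00] F [ 0.  -0.4 -0.2] op 0.649
tool shift [-57.5  -1.7 187.4] turn [ 0.005 -0.002 -0.006]
[[185.97899585 287.34085182]]
[[391.43339501 229.13186285]]
```

View pics/d10.png

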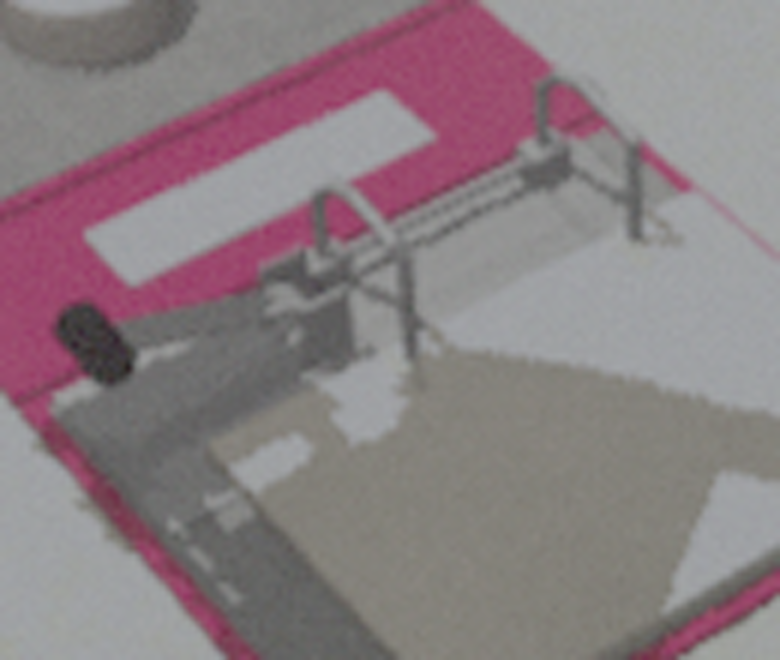

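View pics/s11.png

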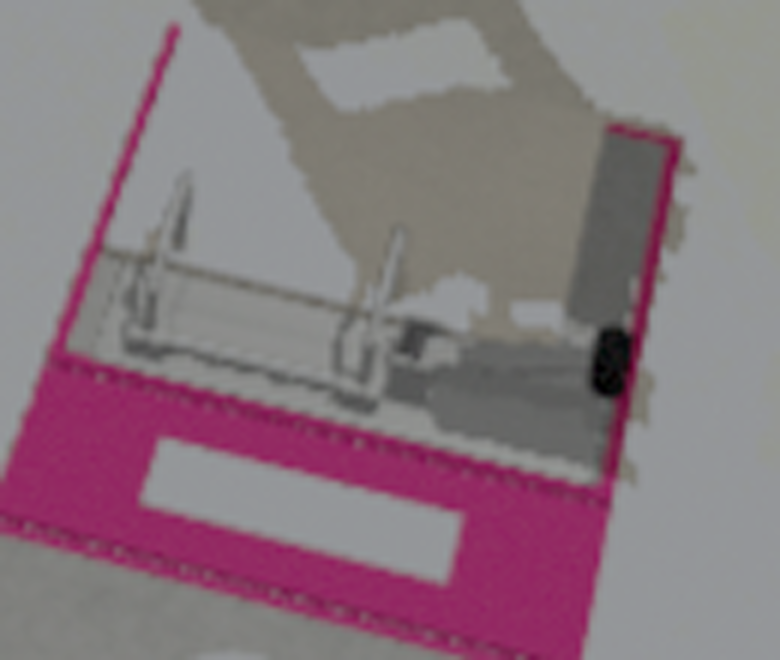

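View pics/s10.png

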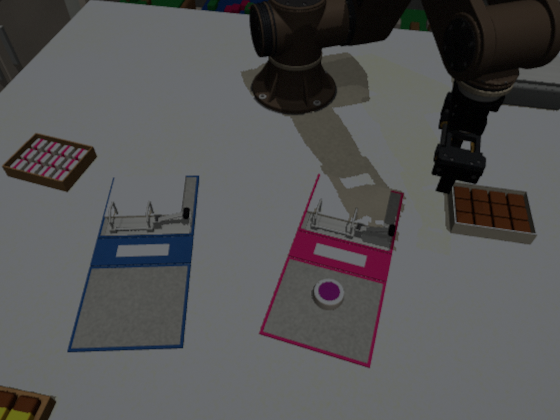

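```bash
python3 -c "
from h import *
print(job_done(),state()['t'])"
```

```text
the job is handed in; nothing more can be done
the job is handed in; nothing more can be done
```

The pink file's lever went all the way up, then all the way down, and I let go and moved the arm clear before handing in at about 10.8 s.

- **Up:** I pinched the grip and swung it along its arc until the force jumped to about 24 N at the upper stop. The picture there shows the lever upright and the rings wide open.
- **Down:** I swung it back and pressed until about 20 N held against the lower stop, then opened the jaws.
- **Last check, pink file:** the ring arches are joined. The grip is within about 1 pixel of where a fully closed lever should appear in both the scene and side cameras.
- **Last check, other items:** the blue file's lever looks unchanged, and the tub on the pink cover is still in place. The tool force reads about 0.

One disagreement: at both stops the tool sat 6 to 8 mm past where I had calculated. I put this down to the initial pinch being slightly off centre or a small slip, but didn't confirm which. The stop forces and the pictures agree with the lever reaching both ends.

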